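# Load the capacitor tester and set its lever

## Robot

A 6-joint arm with a two-finger parallel gripper is mounted at the origin on the work surface. World frame = base frame: x ahead of the robot, y to its left, z up, the work surface at z = 0. Lengths are in mm, angles in rad, forces in N, time in s.
With the tool pointing down it reaches from about 400 to 825 mm from the base axis. Payload 7 kg.
Tool frame: the origin (TCP) lies midway between the tips of the shut fingers; the grasp point (between the pads) lies 19 mm behind it; z points along the fingers, y is the line along which they close (so a half turn about z gives the same grasp; the last joint's range is limited). The gripper opens to 85 mm and grips with 20 to 120 N. Pads are 22 mm wide; open, the fingers measure 114 mm over their backs; the gripper's body (76 mm by 85 mm) begins 54 mm behind the grasp point. The pads swing forward as they close: fully open they stand 13 mm farther back than shut.
Start: joints at [1.403, 0.359, 0.012, 0, -1.224, -0.288], TCP at [297.127, 606.062, 231.302] pointing down, gripper open.
Joint ranges: [-3.07, 3.07], [-1.43, 2.12], [-1.02, 1.25], [-3.03, 1.67], [-3.05, -0], [-3.03, 3.03]. Speed limits (rad/s): [2.39, 2.39, 3.01, 3.14, 3.14, 3.14].

## Interface

Orientations are given as a 3x3 rotation matrix whose columns are the frame's x, y, z axes.
In Python, from station import ctrl gives the robot as it stands.
- The arm moves only by the tool move_arm, never from a script. Its argument "series" is one flat list of numbers, 7 for each row, row after row: the opening, from -1 (shut) to 1 (fully open), then the shift along the tool's x, y, z in mm, then the turn, a rotation vector about the tool's x, y, z in degrees. In form: [gripper, x, y, z, rx, ry, rz, gripper, x, y, z, rx, ry, rz, ...]. A call has 1 to 10 rows; each row shifts and turns the commanded pose from where the row before left it, along the tool's axes as they then stand; what a row does not reach is not made up. A row lasts 1/8 s, in which the tool goes at most 62.5 mm and 10.7 degrees, less where a joint would pass 70% of its speed; a pose out of reach is approached as far as the arm can. A call with a gripper value outside its range is refused whole. The fingers move at their own pace and stop on an object; "newtons" is the grip in N (left out, the last holds). Time passes only in rows, so rows that do not move let the fingers close. It gives the time, the measured TCP pose, the force, the opening and the grip force at its end, in the units of the state.
- ctrl.observe(): the state, without advancing time (a new reading comes with each control period).
- ctrl.snapshot(name): name is "side" or "top"; returns a dict with "image" (400x640x3 uint8, blue, green, red), "K" (3x3 intrinsics, pixels), "cam_to_world" (4x4, takes a point from camera to world coordinates). Camera axes: x right, y down, z forward; pixel columns grow to the right and rows downward; lengths in mm; the calibration is good to about 2 mm. A picture is of the moment at which its call begins. There is no depth.
- ctrl.hand_in(): hands the job in; it is judged then, once.
The state is a dict: "time": time; "joints": joint angles; "dq": joint speeds; "joint_efforts": joint torques, N m; "eef_pos": TCP position; "eef_rot": TCP orientation; "contact_force": force on the tool from outside, world axes, zero at the start; "torque": the same for the moment, N m; "opening": finger opening in mm; "finger_force": force on a finger pad.
Only numpy, scipy, OpenCV 4.12 (cv2) and the standard library are available. Lean on these libraries where they do the work, as an engineer would, in place of code of your own. Each camera call takes 0.05 s, during which the arm holds its last target. There are 200 camera calls.

## Task

Drop the three loose capacitors standing on the blue mat one by one into the tester's sockets, each upright and fully down in the bore made for its size (slim in the narrowest, stout in the widest). Only when all three are in, swing the tester's lever from its forward lean to upright and leave it there. Do not knock a capacitor over, and leave everything else on the bench where it is.

Things in the scene. Friction and masses are not known exactly. Their poses are not given: they have to be found in the camera images.
- tester: grey capacitor tester, fixed to the table. Deck 200 (its x) x 290 (its y) mm, 40 mm high; behind it, from x = +45 to +100 mm, a screen housing up to 83 mm high. Origin: centre of its underside; x points away from the robot side, y to the left, z up. The lever is at x -30, y +105 mm of it
- cap_slim: loose black cylindrical capacitor with a plain aluminium top, 22 mm diameter, 45 mm high, standing upright on the blue mat (3 mm thick). Origin: centre of its underside, z up along its axis
- cap_medium: loose black cylindrical capacitor with a plain aluminium top, 29 mm diameter, 52 mm high, standing upright on the blue mat (3 mm thick). Origin: centre of its underside, z up along its axis
- cap_stout: loose black cylindrical capacitor with a plain aluminium top, 36 mm diameter, 60 mm high, standing upright on the blue mat (3 mm thick). Origin: centre of its underside, z up along its axis
- socket_slim_hole0 (a point): centre of the mouth (at the top face) of the round blind bore, 27 mm diameter and 18 mm deep, in a grey square socket block 58 x 58 x 24 mm fixed on the tester's deck. Bore floor 46 mm above the table, mouth 64 mm. This bore is for the 22 mm capacitor. The three blocks stand in one row along the tester's y, 65 mm apart, in any order
- socket_medium_hole0 (a point): centre of the mouth (at the top face) of the round blind bore, 34 mm diameter and 18 mm deep, in a grey square socket block 58 x 58 x 24 mm fixed on the tester's deck. Bore floor 46 mm above the table, mouth 64 mm. This bore is for the 29 mm capacitor. The three blocks stand in one row along the tester's y, 65 mm apart, in any order
- socket_stout_hole0 (a point): centre of the mouth (at the top face) of the round blind bore, 41 mm diameter and 18 mm deep, in a grey square socket block 58 x 58 x 24 mm fixed on the tester's deck. Bore floor 46 mm above the table, mouth 64 mm. This bore is for the 36 mm capacitor. The three blocks stand in one row along the tester's y, 65 mm apart, in any order
- test_lever (a joint): lever at the left of the tester's deck, hinged about the tester's y axis: 0 = leaning 0.7 rad towards the tester's front (its -x, the robot side), 0.7 = upright, 1.4 = leaning 0.7 rad away from it. It stays where it is left
- test_lever_tip (a point): centre of the steel ball (26 mm diameter) at the end of the lever, 80 mm from the hinge line; the hinge line is 62 mm above the table, so upright the ball's centre is 142 mm high. Rod 10 mm thick. The ball can be pinched from above across the lever's swing (fingers closing along the tester's y)
- flux_tin: low round aluminium tin, 40 mm across, 20 mm high, standing on the mat among the capacitors; leave alone. Origin: centre of its underside
- sponge_tin: open olive tin with brass wool, 66 mm across, 35 mm high, on the mat; leave alone. Origin: centre of its underside
- flux_bottle: small white bottle with a green label, 40 mm across, 110 mm high, on the mat; leave alone. Origin: centre of its underside
- screwdriver: screwdriver 170 mm long, lying on the mat; origin under its middle, x towards the blade; leave alone
- tweezers: steel tweezers 120 mm long, 8 mm high, lying in front of the tester; leave alone. Origin: centre of its underside
Mind the look-alikes: they are no part of the job. Leave any yellow look-alike of the cap_slim alone.

How it is judged (in metres and radians):
On the way, in this order (a step that is already met when the one before it is completed fails the run):
1. all three capacitors are seated in their own bores and released, with the lever still leaning forward (below 0.5 rad) (horizontal distance between cap_slim and socket_slim_hole0 below 0.005 m and z of cap_slim in the frame of socket_slim_hole0 below -0.0145 m and angle between each of cap_slim, cap_medium, cap_stout's own z axis and vertical below 0.1 rad and horizontal distance between cap_medium and socket_medium_hole0 below 0.005 m and z of cap_medium in the frame of socket_medium_hole0 below -0.0145 m and horizontal distance between cap_stout and socket_stout_hole0 below 0.005 m and z of cap_stout in the frame of socket_stout_hole0 below -0.0145 m and contact force between the fingers and cap_slim below 0.1 N and contact force between the fingers and cap_medium below 0.1 N and contact force between the fingers and cap_stout below 0.1 N and value of joint test_lever below 0.5 rad), for 0.2 s.
2. the lever stands upright (0.7 rad, within 0.11), the capacitors still seated (horizontal distance between cap_slim and socket_slim_hole0 below 0.005 m and z of cap_slim in the frame of socket_slim_hole0 below -0.0145 m and angle between each of cap_slim, cap_medium, cap_stout's own z axis and vertical below 0.1 rad and horizontal distance between cap_medium and socket_medium_hole0 below 0.005 m and z of cap_medium in the frame of socket_medium_hole0 below -0.0145 m and horizontal distance between cap_stout and socket_stout_hole0 below 0.005 m and z of cap_stout in the frame of socket_stout_hole0 below -0.0145 m and value of joint test_lever between 0.59 and 0.81 rad), for 0.2 s.
At the end, for the whole second after the job is handed in: each capacitor stands in the bore of its size (within 5 mm of its centre, its underside at least 14.5 mm below the mouth, tilted less than 0.1 rad), at rest, and the lever rests upright (joint 0.59 to 0.81 rad) (all of step 2 and linear speed of each of cap_slim, cap_medium, cap_stout below 0.02 m/s and velocity of joint test_lever between -0.05 and 0.05 rad/s); the robot touches nothing.
It fails at once if a capacitor is knocked over (tilted more than 0.8 rad) (angle between any of cap_slim, cap_medium, cap_stout's own z axis and vertical above 0.8 rad).
It fails at once if another thing on the bench is shifted by more than 30 mm (distance of any of flux_tin, sponge_tin, flux_bottle, screwdriver, tweezers from where it was at the start of the episode above 0.03 m).
It also fails if it takes over 72 s, if anything falls off the work surface, if the arm or the gripper's body presses on something with over 40 N, if the wrist force passes 120 N, or if a joint passes its speed limit or range.

## Working session

There is one attempt and no reset: what is moved stays moved. The work goes in short steps, Python scripts to look and compute and a tool call to move; the robot and the scene stay as the last step left them, time stands still between calls to the robot, and variables do not carry over. Pictures are saved under pics/ and viewed, at most 10 in all, crops included, and the job is handed in when it is done.

Besides the shell and the picture viewer there is one more tool, called after "Request:" in YAML: its name, and indented under it one key for each argument. move_arm: Moves the arm, as the interface text tells. Its arguments: {"type":"object","properties":{"series":{"type":"array","items":{"type":"number"}},"newtons":{"type":"number"}},"required":["series"]}

```bash
mkdir -p pics; ls; python3 - <<'E'
from station import ctrl
import cv2,numpy as np,pickle
s=ctrl.observe();print(s)
d={}
for n in("top","side"):
    o=ctrl.snapshot(n);d[n]=o;cv2.imwrite(f"pics/{n}0.png",o["image"]);print(n,np.round(o["K"],1).tolist(),np.round(o["cam_to_world"],3).tolist())
pickle.dump(d,open("s0.pkl","wb"))
E
```

```text
pics
{'time': 0.0, 'joints': array([ 1.40306071e+00,  3.59419591e-01,  1.10753198e-02, -3.72687887e-04,
       -1.22405658e+00, -2.88116851e-01]), 'dq': array([ 0.00212441,  0.00066327, -0.00272662, -0.00145097, -0.00113844,
       -0.00112011]), 'joint_efforts': array([ 1.75077384e-04, -5.83320200e+01,  2.93416589e+01,  6.93668649e+00,
       -5.90385855e-03,  9.60473386e-06]), 'eef_pos': array([296.95145033, 605.65790172, 230.34560686]), 'eef_rot': array([[ 8.97830224e-01, -4.40341359e-01, -6.13460077e-04],
       [-4.40341770e-01, -8.97828940e-01, -1.52346510e-03],
       [ 1.20062481e-04,  1.63794511e-03, -9.99998651e-01]]), 'contact_force': array([-0.20275749, -0.01287801, -0.22694988]), 'torque': array([ 0.04587395,  0.02898106, -0.00285455]), 'finger_force': 0.0, 'opening': 85.2125660380566}
top [[378.0, 0.0, 313.7], [0.0, 378.0, 200.7], [0.0, 0.0, 1.0]] [[-0.028, -0.991, 0.131, 354.745], [-1.0, 0.029, 0.007, -38.358], [-0.01, -0.131, -0.991, 1118.193], [0.0, 0.0, 0.0, 1.0]]
side [[390.7, 0.0, 316.6], [0.0, 390.7, 201.2], [0.0, 0.0, 1.0]] [[0.808, -0.423, 0.409, 57.124], [-0.589, -0.566, 0.577, -647.755], [-0.013, -0.708, -0.707, 817.192], [0.0, 0.0, 0.0, 1.0]]
```

View pics/top0.png

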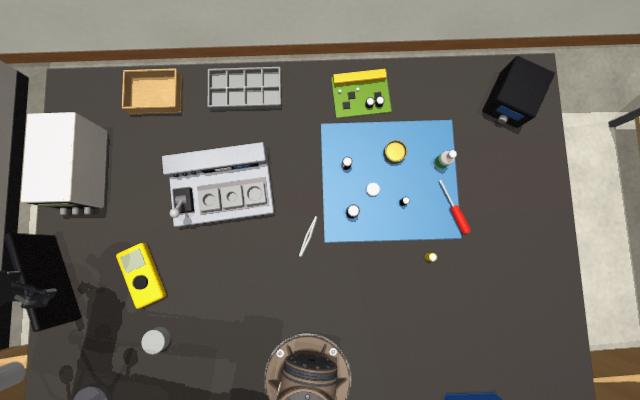

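View pics/side0.png

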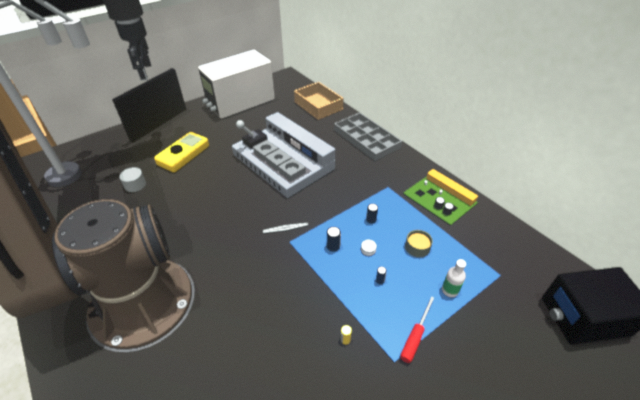

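The top view shows the caps at about (347,162), (353,212) and (405,201), the flux tin at (373,189), the sockets at about (211,199), (233,196) and (255,193), and the lever ball at about (176,210). I'll zoom in on these.

```bash
python3 - <<'E'
import cv2,numpy as np,pickle
d=pickle.load(open("s0.pkl","rb"))
t=d["top"]["image"];s=d["side"]["image"]
def c(im,x,y,w,h,W,H):return cv2.resize(im[y:y+h,x:x+w],(W,H),interpolation=cv2.INTER_CUBIC)
a=np.hstack([c(t,160,140,120,90,400,300),c(t,330,145,120,90,400,300)])
b=np.hstack([c(s,225,105,120,90,400,300),c(s,320,195,120,90,400,300)])
cv2.imwrite("pics/crop0.png",np.vstack([a,b]))
E
```

```text
(no output)
```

View pics/crop0.png

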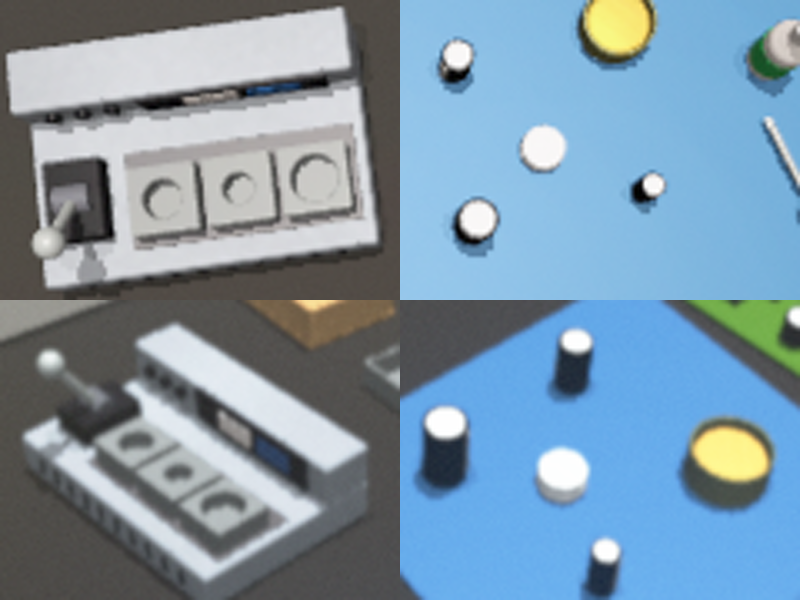

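The crops give the socket order from left to right as medium, slim, stout. In the top crop the mouths are at about (163,199), (239,188) and (316,177). Next I'll measure them with sub-pixel precision in both views.

```bash
cat > h.py <<'E'
import cv2,numpy as np
def ray(o,uv,z):
    T=o["cam_to_world"];d=T[:3,:3]@np.linalg.inv(o["K"])@np.array([uv[0],uv[1],1.]);c=T[:3,3]
    return (c+d*(z-c[2])/d[2])[:2]
def blob(im,uv,r=9,thr=None):
    u,v=map(int,uv);g=cv2.cvtColor(im,cv2.COLOR_BGR2GRAY)[v-r:v+r+1,u-r:u+r+1].astype(float)
    mn=im[v-r:v+r+1,u-r:u+r+1].min(2).astype(float)  # white = high min channel
    b=cv2.resize(mn,None,fx=8,fy=8,interpolation=cv2.INTER_CUBIC)
    m=(b>(thr or 190)).astype(np.uint8)
    n,l,st,ce=cv2.connectedComponentsWithStats(m);c=(b.shape[0]-1)/2
    i=min((k for k in range(1,n) if st[k,4]>300),key=lambda k:np.hypot(*(ce[k]-c)))
    p=(ce[i]+.5)/8-.5
    return np.array([u-r,v-r])+p,st[i,2:]/8
def hole(im,uv,R,r=10):
    u,v=map(int,uv);g=cv2.cvtColor(im,cv2.COLOR_BGR2GRAY)[v-r:v+r+1,u-r:u+r+1]
    b=cv2.resize(g,None,fx=8,fy=8,interpolation=cv2.INTER_CUBIC)
    c=cv2.HoughCircles(b,cv2.HOUGH_GRADIENT_ALT,1,20,param1=60,param2=.3,minRadius=int(R*8*.85),maxRadius=int(R*8*1.15))
    if c is None:return None
    c=min(c[0],key=lambda k:np.hypot(*(k[:2]-b.shape[0]/2)))
    return np.array([u-r,v-r])+(c[:2]+.5)/8-.5,c[2]/8
E
python3 - <<'E'
import pickle;from h import *
d=pickle.load(open("s0.pkl","rb"));t=d["top"];s=d["side"]
for n,z,a,b in(("slim",48,(405,201),(381,270)),("med",55,(347,162),(372,207)),("stout",63,(353,211),(333,232)),("flux",23,(373,189),(368,245)),("ball",123,(174,213),(239,124))):
    for o,uv,w in((t,a,"top"),(s,b,"side")):
        try:
            p,st=blob(o["image"],uv,thr=170 if n!="ball" else 150);print(n,w,p.round(2),st,ray(o,p,z).round(1))
        except Exception as e: print(n,w,e)
for n,D,a,b in(("med",34,(208.9,199.7),(266.4,147)),("slim",27,(231.7,196.4),(279,156.6)),("stout",41,(254.8,193.1),(292.2,167))):
    print(n,hole(t["image"],a,378*D/2/1052),"eye",ray(t,a,64).round(1),ray(s,b,64).round(1))
    h=hole(t["image"],a,378*D/2/1052)
    if h:print(ray(t,h[0],64).round(1))
E
```

```text
slim top [405.74 199.89] [  6.25    6.375 252.75 ] [ 490.8 -293.5]
slim side [381.44 269.6 ] [  8.125   7.125 360.25 ] [ 490.9 -296.3]
med top [346.94 160.95] [  8.375   8.5   433.25 ] [ 607.6 -130. ]
med side [372.5  206.71] [  9.125   6.875 400.375] [ 607.9 -133.2]
stout top [353.  210.1] [ 10.5    10.625 696.125] [ 464.4 -140.7]
stout side [333.23 231.21] [ 12.      9.375 728.125] [ 464.6 -143.9]
flux top [372.8  188.54] [  13.875   13.5   1144.75 ] [ 530.3 -205.2]
flux side [368.57 245.53] [  15.375   13.375 1308.375] [ 529.4 -209.9]
ball top [176.23 215.35] [  14.125   19.    1137.   ] [457.8 333.8]
ball side [239.58 122.59] [  7.125   5.875 267.125] [471.6 349.8]
med (array([207.8125, 199.3125]), np.float32(5.6379323)) eye [505.6 264.3] [509.4 260.2]
[506.8 267.3]
slim (array([230.8125, 196.0625]), np.float32(4.750083)) eye [513.1 199.8] [515.4 194.6]
[514.1 202.3]
stout (array([254.1875, 192.8125]), np.float32(7.3089256)) eye [520.6 134.4] [520.5 128.5]
[521.5 136.1]
```

Request:
move_arm:
  series: [1, 36.9, 46, 0, 0, 0, 0, 1, 36.9, 46, 0, 0, 0, 0, 1, 36.9, 46, 0, 0, 0, 0, 1, 36.9, 46, 0, 0, 0, 0, 1, 36.9, 46, 0, 0, 0, 0, 1, 36.9, 46, 0, 0, 0, 0, 1, 36.9, 46, 0, 0, 0, 0, 1, 36.9, 46, 0, 0, 0, 0, 1, 36.9, 46, 0, 0, 0, 0, 1, 36.9, 46, 0, 0, 0, 0]
  newtons: 25

```text
time: 1.35
eef_pos: [425.8, 28.8, 231.5]
eef_rot: [[0.898, -0.44, 0.001], [-0.44, -0.898, 0.0], [0.0, -0.001, -1.0]]
contact_force: [1.5, 0.9, -0.9]
opening: 85.0
finger_force: 0.0
```

Request:
move_arm:
  series: [1, 36.9, 46, 0, 0, 0, 0, 1, 36.9, 46, 0, 0, 0, 0, 1, 36.9, 46, 0, 0, 0, 0, 1, 0, 0, 20, 0, 0, -8, 1, 0, 0, 25, 0, 0, -8, 1, 0, 0, 25, 0, 0, -8, 1, 0, 0, 20, 0, 0, -8.5, 1, 0, 0, 0, 0, 0, 0]

```text
time: 2.35
eef_pos: [463.4, -142.1, 139.9]
eef_rot: [[0.994, 0.11, -0.004], [0.11, -0.994, -0.0], [-0.004, -0.0, -1.0]]
contact_force: [0.0, -0.2, 1.3]
opening: 85.7
finger_force: 0.0
```

```bash
cat > go.py <<'E'
import sys,numpy as np;from station import ctrl
s=ctrl.observe();R=s["eef_rot"];p=s["eef_pos"]
print("t",round(s["time"],2),"p",p.round(1),"yaw",round(np.degrees(np.arctan2(R[1,0],R[0,0])),2),"zaxis",R[:,2].round(4),"open",round(s["opening"],1),"F",s["contact_force"].round(1),round(s["finger_force"],1))
if len(sys.argv)>3:
    t=np.array([float(v) for v in sys.argv[1:4]]);print("tool shift",(R.T@(t-p)).round(1))
E
python3 go.py 464.5 -142.3 12
```

```text
t 2.35 p [ 463.4 -142.1  139.9] yaw 6.31 zaxis [-3.5e-03 -1.0e-04 -1.0e+00] open 85.7 F [ 0.  -0.2  1.3] 0.0
tool shift [  1.6   0.4 127.9]
```

Request:
move_arm:
  series: [1, 1, 0, 45, 0, 0, 0, 1, 0, 0, 45, 0, 0, 0, 0.3, 0, 0, 27, 0, 0, 0, 0.3, 0, 0, 10, 0, 0, 0, -0.4, 0, 0, 0, 0, 0, 0, -0.4, 0, 0, 0, 0, 0, 0, -0.4, 0, 0, 0, 0, 0, 0, -0.4, 0, 0, 0, 0, 0, 0]
  newtons: 20

```text
time: 3.35
eef_pos: [466.1, -141.9, 15.0]
eef_rot: [[0.994, 0.111, 0.001], [0.111, -0.994, 0.0], [0.001, 0.0, -1.0]]
contact_force: [-1.0, 0.5, 4.5]
opening: 35.4
finger_force: 22.8
```

```bash
python3 go.py; python3 - <<'E'
from station import ctrl
import cv2
o=ctrl.snapshot("side");cv2.imwrite("pics/s1.png",cv2.resize(o["image"][170:290,270:430],(800,600)))
E
```

```text
t 3.35 p [ 466.1 -141.9   15. ] yaw 6.38 zaxis [ 1.4e-03  1.0e-04 -1.0e+00] open 35.4 F [-1.   0.5  4.5] 22.8
```

View pics/s1.png

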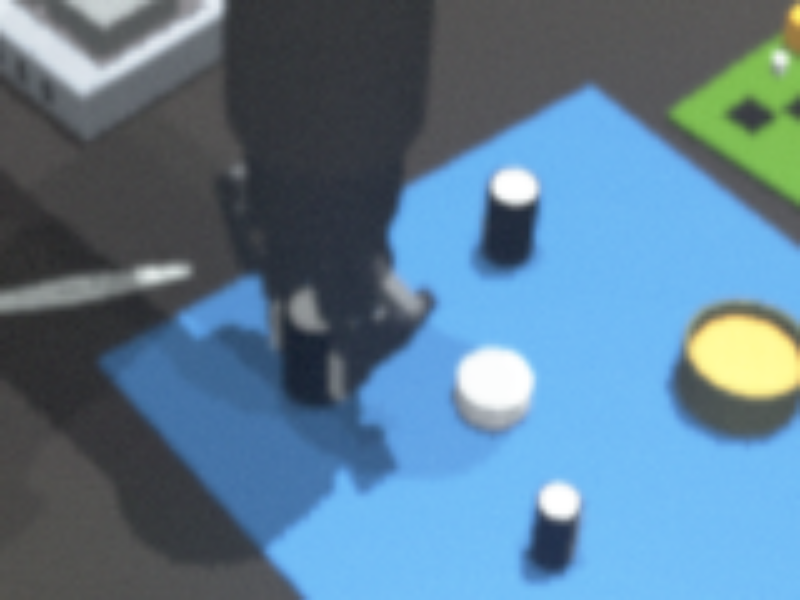

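The stout cap stands upright between the pads. I'll open, rise a little, turn 90° and grasp it across the other axis.

Request:
move_arm:
  series: [0.5, 0, 0, 0, 0, 0, 0, 0.5, 0, 0, 0, 0, 0, 0, 0.5, 0, 0, -9, 0, 0, 10, 0.5, 0, 0, 0, 0, 0, 10, 0.5, 0, 0, 0, 0, 0, 10, 0.5, 0, 0, 0, 0, 0, 10, 0.5, 0, 0, 0, 0, 0, 10, 0.5, 0, 0, 0, 0, 0, 10, 0.5, 0, 0, 0, 0, 0, 10, 0.5, 0, 0, 0, 0, 0, 10]

```text
time: 4.65
eef_pos: [465.5, -141.9, 23.2]
eef_rot: [[0.277, -0.961, -0.0], [-0.961, -0.277, -0.0], [-0.0, 0.0, -1.0]]
contact_force: [-0.1, 0.1, 0.1]
opening: 64.2
finger_force: 0.0
```

Request:
move_arm:
  series: [0.5, 0, 0, 0, 0, 0, 10, 0.5, 0, 0, 0, 0, 0, 0, -0.5, 0, 0, 0, 0, 0, 0, -0.5, 0, 0, 0, 0, 0, 0, -0.5, 0, 0, 0, 0, 0, 0, -0.5, 0, 0, 0, 0, 0, 0]
  newtons: 40

```text
time: 5.4
eef_pos: [465.6, -142.0, 23.4]
eef_rot: [[0.112, -0.994, 0.0], [-0.994, -0.112, -0.0], [0.0, 0.0, -1.0]]
contact_force: [-0.3, 0.2, 2.1]
opening: 35.0
finger_force: 40.0
```

```bash
python3 go.py 521 133 110
```

```text
t 5.4 p [ 465.6 -142.    23.4] yaw -83.58 zaxis [ 0.e+00 -1.e-04 -1.e+00] open 35.0 F [-0.3  0.2  2.1] 40.0
tool shift [-267.   -85.8  -86.6]
```

Request:
move_arm:
  series: [0.5, 0, 0, 0, 0, 0, 0, 0.5, 0, 0, 0, 0, 0, 0, 0.5, 0, 0, -50, 0, 0, 0, 0.5, 0, 0, -50, 0, 0, 0, 0.5, -60, 0, 0, 0, 0, 0, 0.5, -60, 0, 0, 0, 0, 0, 0.5, -60, 0, 0, 0, 0, 0]

```text
time: 6.28
eef_pos: [445.3, 38.5, 123.6]
eef_rot: [[0.11, -0.994, 0.001], [-0.994, -0.11, 0.001], [-0.0, -0.001, -1.0]]
contact_force: [1.4, -0.0, -0.2]
opening: 64.3
finger_force: 0.0
```

```bash
python3 - <<'E'
from h import *;from station import ctrl
for n,uv in(("top",(353,211)),("side",(333,232))):
    o=ctrl.snapshot(n)
    try:p,st=blob(o["image"],uv,thr=170);print(n,p.round(2),st,ray(o,p,63).round(1))
    except Exception as e:print(n,e)
    cv2.imwrite("pics/c_%s.png"%n,o["image"])
E
python3 go.py 465.6 -142 23.4
```

```text
top [352.78 209.75] [ 10.625  10.5   700.75 ] [ 465.4 -140.2]
side [333.37 230.95] [ 12.125   9.75  744.25 ] [ 465.4 -143.4]
t 6.38 p [445.7  41.5 123.8] yaw -83.28 zaxis [ 0.0017  0.0011 -1.    ] open 64.0 F [ 0.8 -1.1  0.1] 0.0
tool shift [184.7   1.9 100.3]
```

```bash
python3 - <<'E'
import cv2,numpy as np,pickle
d=pickle.load(open("s0.pkl","rb"));out=[]
for n,x,y,w,h in(("top",194,178,80,30),("side",248,133,66,49)):
    g=cv2.cvtColor(d[n]["image"],cv2.COLOR_BGR2GRAY)[y:y+h,x:x+w].astype(float)
    g=np.clip((g-110)/(230-110),0,1)*255 if n=="top" else np.clip((g-60)/(200-60),0,1)*255
    k=10 if n=="top" else 6
    out.append(cv2.resize(g.astype(np.uint8),None,fx=k,fy=k,interpolation=cv2.INTER_CUBIC))
b=np.zeros((300,800),np.uint8);b[:,:396]=out[1][:300]
cv2.imwrite("pics/z.png",np.vstack([out[0],b]))
E
```

```text
Traceback (most recent call last):
ValueError: could not broadcast input array from shape (294,396) into shape (300,396)
```

```bash
python3 - <<'E'
import cv2,numpy as np,pickle
d=pickle.load(open("s0.pkl","rb"));out=[]
for n,x,y,w,h in(("top",194,178,80,30),("side",248,132,80,50)):
    g=cv2.cvtColor(d[n]["image"],cv2.COLOR_BGR2GRAY)[y:y+h,x:x+w].astype(float)
    print(np.percentile(g,[1,10,50,90,99]))
    if n=="side": g=g[:,:100];k=6
    k=10 if n=="top" else 6
    lo,hi=np.percentile(g,[3,98]);g=np.clip((g-lo)/(hi-lo),0,1)*255
    r=cv2.resize(g.astype(np.uint8),None,fx=k,fy=k,interpolation=cv2.INTER_CUBIC)
    out.append(np.pad(r,((0,0),(0,800-r.shape[1]))))
cv2.imwrite("pics/z.png",np.vstack(out))
E
```

```text
[ 65. 108. 194. 218. 220.]
[ 45.  69. 139. 227. 232.]
```

View pics/z.png

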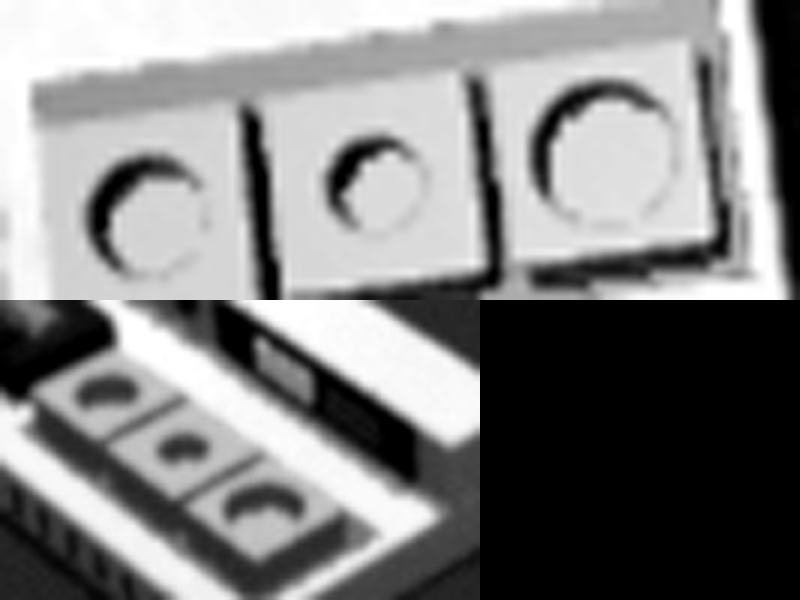

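```bash
python3 - <<'E'
import pickle;from h import *
d=pickle.load(open("s0.pkl","rb"))
for n,a,b in(("med",(208.35,199.15),(108,95)),("slim",(231.05,196.05),(185,149.5)),("stout",(254.05,192.85),(263,209))):
    print(n,ray(d["top"],a,64)-[0,1.8],ray(d["side"],np.array(b)/6+[248,132]-.42,64)+[0,1.4])
E
python3 go.py 465.6 -142 23.4
```

```text
med [507.19367492 264.03106586] [506.24559368 261.26158647]
slim [514.14673935 199.82961738] [514.2617003  197.53438965]
stout [521.3668589  134.71918147] [520.10651724 133.60521811]
t 6.38 p [445.7  41.5 123.8] yaw -83.28 zaxis [ 0.0017  0.0011 -1.    ] open 64.0 F [ 0.8 -1.1  0.1] 0.0
tool shift [184.7   1.9 100.3]
```

Request:
move_arm:
  series: [0.5, 60, 0, 0, 0, 0, 0, 0.5, 60, 0, 0, 0, 0, 0, 0.5, 60, 0, 0, 0, 0, 0, 0.5, 0, 0, 0, 0, 0, 0]

```text
time: 6.88
eef_pos: [465.1, -145.7, 122.8]
eef_rot: [[0.105, -0.994, -0.001], [-0.994, -0.105, -0.0], [0.0, 0.001, -1.0]]
contact_force: [-0.6, 0.7, -0.1]
opening: 64.1
finger_force: 0.0
```

```bash
python3 go.py 465.6 -142 23.4
```

```text
t 6.88 p [ 465.1 -145.7  122.8] yaw -83.95 zaxis [-9.e-04 -3.e-04 -1.e+00] open 64.1 F [-0.6  0.7 -0.1] 0.0
tool shift [-3.7 -1.  99.4]
```

Request:
move_arm:
  series: [0.5, 0, 0, 40, 0, 0, 0, 0.5, 0, 0, 40, 0, 0, 0, 0.5, 0, 0, 20, 0, 0, 0, 0.5, 0, 0, 0, 0, 0, 0, -0.5, 0, 0, 0, 0, 0, 0, -0.5, 0, 0, 0, 0, 0, 0, -0.5, 0, 0, 0, 0, 0, 0]

```text
time: 7.75
eef_pos: [466.6, -141.8, 24.5]
eef_rot: [[0.112, -0.994, 0.002], [-0.994, -0.112, 0.0], [0.0, -0.002, -1.0]]
contact_force: [-1.4, 1.8, 7.1]
opening: 35.1
finger_force: 40.4
```

```bash
python3 go.py 521.2 134.2 130
```

```text
t 7.75 p [ 466.6 -141.8   24.5] yaw -83.59 zaxis [ 2.4e-03  1.0e-04 -1.0e+00] open 35.1 F [-1.4  1.8  7.1] 40.4
tool shift [-268.1  -85.3 -105.4]
```

Request:
move_arm:
  series: [-0.5, 0, 0, -50, 0, 0, 0, -0.5, 0, 0, -55, 0, 0, 0, -0.5, -48, -15, 0, 0, 0, 0, -0.5, -48, -15, 0, 0, 0, 0, -0.5, -48, -15, 0, 0, 0, 0, -0.5, -48, -15, 0, 0, 0, 0, -0.5, -48, -15, 0, 0, 0, 0, -0.5, -28, -10, 0, 0, 0, 0, -0.5, 0, 0, 0, 0, 0, 0, -0.5, 0, 0, 0, 0, 0, 0]

```text
time: 9.0
eef_pos: [519.8, 133.5, 128.2]
eef_rot: [[0.111, -0.994, -0.0], [-0.994, -0.111, -0.0], [0.0, 0.001, -1.0]]
contact_force: [-0.7, -0.8, -1.0]
opening: 34.6
finger_force: 40.4
```

```bash
python3 go.py 521.2 134.2 72
```

```text
t 9.0 p [519.8 133.5 128.2] yaw -83.61 zaxis [-5.e-04 -1.e-04 -1.e+00] open 34.6 F [-0.7 -0.8 -1. ] 40.4
tool shift [-0.5 -1.5 56.2]
```

Request:
move_arm:
  series: [-0.5, -0.5, -1.4, 25, 0, 0, 0, -0.5, 0, 0, 17, 0, 0, 0, -0.5, 0, 0, 6, 0, 0, 0, -0.5, 0, 0, 0, 0, 0, 0]

```text
time: 9.5
eef_pos: [521.5, 133.8, 80.4]
eef_rot: [[0.11, -0.994, -0.0], [-0.994, -0.11, -0.0], [0.0, 0.001, -1.0]]
contact_force: [-0.1, -0.6, -1.1]
opening: 34.8
finger_force: 40.5
```

```bash
python3 go.py 521.2 134.2 70
```

```text
t 9.5 p [521.5 133.8  80.4] yaw -83.66 zaxis [-5.e-04 -4.e-04 -1.e+00] open 34.8 F [-0.1 -0.6 -1.1] 40.5
tool shift [-0.5  0.2 10.4]
```

Request:
move_arm:
  series: [-0.5, 0, 0, 5, 0, 0, 0, -0.5, 0, 0, 5, 0, 0, 0, -0.5, 0, 0, 1, 0, 0, 0, -0.5, 0, 0, 0, 0, 0, 0]

```text
time: 10.0
eef_pos: [521.6, 134.5, 69.3]
eef_rot: [[0.111, -0.994, -0.0], [-0.994, -0.111, -0.0], [0.0, 0.0, -1.0]]
contact_force: [-0.3, 0.1, -0.7]
opening: 34.6
finger_force: 40.5
```

```bash
python3 go.py
```

```text
t 10.0 p [521.6 134.5  69.3] yaw -83.61 zaxis [-1.e-04 -1.e-04 -1.e+00] open 34.6 F [-0.3  0.1 -0.7] 40.5
```

Request:
move_arm:
  series: [0.2, 0, 0, 0, 0, 0, 0, 0.2, 0, 0, 0, 0, 0, 0, 0.2, 0, 0, -25, 0, 0, 0, 0.5, 0, 0, -45, 0, 0, 0, 0.5, 55, -11.3, 0, 0, 0, 0, 0.5, 55, -11.3, 0, 0, 0, 0, 0.5, 55, -11.3, 0, 0, 0, 0, 0.5, 55, -11.3, 0, 0, 0, 0, 0.5, 40, -11.3, 0, 0, 0, 0, 0.5, 14, 0, 0, 0, 0, 0]

```text
time: 11.25
eef_pos: [608.7, -133.7, 139.0]
eef_rot: [[0.109, -0.994, -0.0], [-0.994, -0.109, -0.0], [0.0, 0.0, -1.0]]
contact_force: [-0.3, 0.5, 0.1]
opening: 64.0
finger_force: 0.0
```

Request:
move_arm:
  series: [0.5, 0, 0, 25, 0, 0, 0, 0.5, 0, 0, 20, 0, 0, 0, 0.5, 0, 0, 0, 0, 0, 0]

```text
time: 11.62
eef_pos: [606.9, -131.1, 92.9]
eef_rot: [[0.111, -0.994, -0.003], [-0.994, -0.111, -0.0], [-0.0, 0.003, -1.0]]
contact_force: [-0.2, -0.9, 0.3]
opening: 64.2
finger_force: 0.0
```

```bash
python3 - <<'E'
from h import *;from station import ctrl
o=ctrl.snapshot("side");cv2.imwrite("pics/s2.png",cv2.resize(o["image"][100:250,230:430],(800,600)))
E
python3 go.py 607.8 -131.8 24
```

```text
t 11.68 p [ 607.9 -131.1   94.2] yaw -83.58 zaxis [-1.1e-03 -2.0e-04 -1.0e+00] open 63.7 F [-0.3  0.1 -0.2] 0.0
tool shift [ 0.7  0.1 70.2]
```

View pics/s2.png

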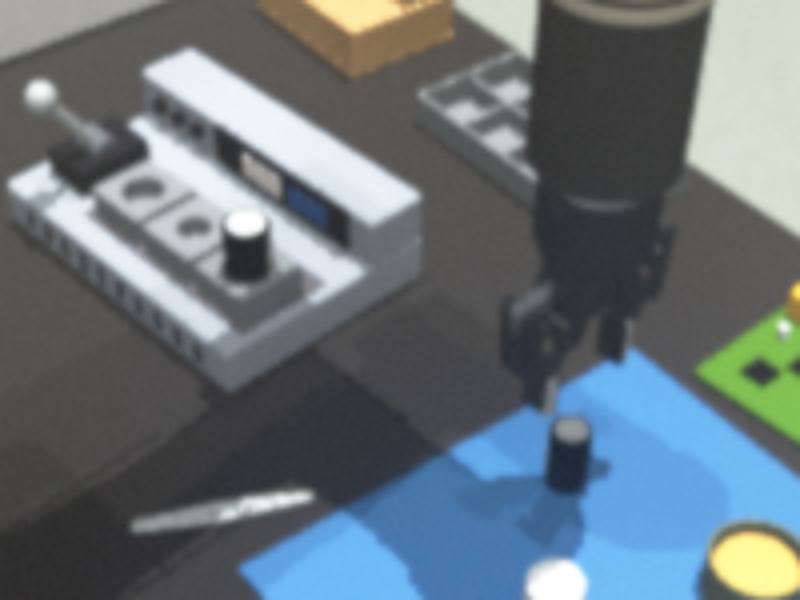

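The stout cap stands seated upright in the right-hand socket. Now the medium cap.

Request:
move_arm:
  series: [0.5, 0.7, 0, 35, 0, 0, 0, 0.5, 0, 0, 25, 0, 0, 0, 0.5, 0, 0, 10, 0, 0, 0, 0.5, 0, 0, 0, 0, 0, 0, -0.6, 0, 0, 0, 0, 0, 0, -0.6, 0, 0, 0, 0, 0, 0, -0.6, 0, 0, 0, 0, 0, 0, -0.6, 0, 0, 0, 0, 0, 0]

```text
time: 12.68
eef_pos: [609.1, -132.2, 25.6]
eef_rot: [[0.112, -0.994, 0.002], [-0.994, -0.112, -0.0], [0.0, -0.002, -1.0]]
contact_force: [-1.3, 0.4, 5.8]
opening: 27.7
finger_force: 39.3
```

```bash
python3 go.py 507 263.3 150
```

```text
t 12.68 p [ 609.1 -132.2   25.6] yaw -83.6 zaxis [ 1.8e-03 -1.0e-04 -1.0e+00] open 27.7 F [-1.3  0.4  5.8] 39.3
tool shift [-404.4   57.1 -124.7]
```

Request:
move_arm:
  series: [-0.6, 0, 0, -60, 0, 0, 0, -0.6, 0, 0, -60, 0, 0, 0, -0.6, -55, 8, -5, 0, 0, 0, -0.6, -55, 8, 0, 0, 0, 0, -0.6, -55, 8, 0, 0, 0, 0, -0.6, -55, 8, 0, 0, 0, 0, -0.6, -55, 8, 0, 0, 0, 0, -0.6, -55, 8, 0, 0, 0, 0, -0.6, -50, 6, 0, 0, 0, 0, -0.6, -24, 2, 0, 0, 0, 0]

```text
time: 13.92
eef_pos: [507.0, 265.4, 149.6]
eef_rot: [[0.113, -0.994, 0.0], [-0.994, -0.113, 0.001], [-0.001, -0.0, -1.0]]
contact_force: [0.8, -0.1, -0.2]
opening: 27.9
finger_force: 39.7
```

Request:
move_arm:
  series: [-0.6, 0, 0, 40, 0, 0, 0, -0.6, 0, 0, 20, 0, 0, 0, -0.6, 0, 0, 0, 0, 0, 0, -0.6, 0, 0, 0, 0, 0, 0]

```text
time: 14.42
eef_pos: [508.4, 263.1, 90.2]
eef_rot: [[0.111, -0.994, 0.001], [-0.994, -0.111, 0.001], [-0.0, -0.001, -1.0]]
contact_force: [0.8, 0.7, 0.2]
opening: 27.8
finger_force: 39.7
```

```bash
python3 go.py 507 263.3 70
```

```text
t 14.43 p [508.4 263.1  90.2] yaw -83.63 zaxis [ 9.e-04  5.e-04 -1.e+00] open 27.8 F [0.8 0.7 0.2] 39.7
tool shift [-0.3  1.4 20.2]
```

Request:
move_arm:
  series: [-0.6, 0, 1, 4, 0, 0, 0, -0.6, 0, 0, 5, 0, 0, 0, -0.6, 0, 0, 0, 0, 0, 0, -0.6, 0, 0, 0, 0, 0, 0]

```text
time: 14.92
eef_pos: [506.8, 263.0, 80.4]
eef_rot: [[0.111, -0.994, 0.0], [-0.994, -0.111, 0.0], [-0.0, -0.0, -1.0]]
contact_force: [0.6, 0.9, 0.2]
opening: 27.9
finger_force: 39.7
```

```bash
python3 go.py 507 263.3 70
```

```text
t 14.93 p [506.8 263.   80.4] yaw -83.61 zaxis [ 1.e-04  0.e+00 -1.e+00] open 27.9 F [0.6 0.9 0.2] 39.7
tool shift [-0.3 -0.2 10.4]
```

Request:
move_arm:
  series: [-0.6, 0, 0, 5, 0, 0, 0, -0.6, 0, 0, 5, 0, 0, 0, -0.6, 0, 0, 0, 0, 0, 0]

```text
time: 15.3
eef_pos: [506.4, 262.7, 69.6]
eef_rot: [[0.111, -0.994, -0.001], [-0.994, -0.111, -0.001], [0.001, 0.001, -1.0]]
contact_force: [-0.1, 0.6, -0.7]
opening: 27.3
finger_force: 39.7
```

Request:
move_arm:
  series: [0, 0, 0, 0, 0, 0, 0, 0, 0, 0, 0, 0, 0, 0, 0, 0, 0, -25, 0, 0, 0, 0.5, 0, 0, -55, 0, 0, 0]

```text
time: 15.8
eef_pos: [505.5, 261.9, 149.1]
eef_rot: [[0.111, -0.994, -0.004], [-0.994, -0.111, -0.004], [0.003, 0.004, -1.0]]
contact_force: [0.5, 1.0, 0.7]
opening: 59.3
finger_force: 0.0
```

```bash
python3 go.py 490.9 -295.1 100
```

```text
t 15.8 p [505.5 261.9 149.1] yaw -83.63 zaxis [-0.0039 -0.0036 -1.    ] open 59.3 F [0.5 1.  0.7] 0.0
tool shift [551.7  76.   51.1]
```

Request:
move_arm:
  series: [0.5, 58, 8, 0, 0, 0, 0, 0.5, 58, 8, 0, 0, 0, 0, 0.5, 58, 8, 0, 0, 0, 0, 0.5, 58, 8, 0, 0, 0, 0, 0.5, 58, 8, 0, 0, 0, 0, 0.5, 58, 8, 0, 0, 0, 0, 0.5, 58, 8, 0, 0, 0, 0, 0.5, 58, 8, 0, 0, 0, 0, 0.5, 58, 8, 0, 0, 0, 0, 0.5, 31, 5, 0, 0, 0, 0]

```text
time: 17.05
eef_pos: [491.3, -297.8, 150.4]
eef_rot: [[0.109, -0.994, 0.0], [-0.994, -0.109, -0.0], [0.0, -0.0, -1.0]]
contact_force: [0.1, 0.6, 0.0]
opening: 64.0
finger_force: 0.0
```

Request:
move_arm:
  series: [0.5, 0, 0, 30, 0, 0, 0, 0.5, 0, 0, 30, 0, 0, 0, 0.5, 0, 0, 0, 0, 0, 0, 0.5, 0, 0, 0, 0, 0, 0]

```text
time: 17.55
eef_pos: [492.4, -295.4, 91.4]
eef_rot: [[0.112, -0.994, 0.001], [-0.994, -0.112, -0.001], [0.001, -0.001, -1.0]]
contact_force: [0.5, -0.6, 0.2]
opening: 63.5
finger_force: 0.0
```

```bash
python3 go.py 490.9 -295.1 21
```

```text
t 17.55 p [ 492.4 -295.4   91.4] yaw -83.58 zaxis [ 9.e-04 -7.e-04 -1.e+00] open 63.5 F [ 0.5 -0.6  0.2] 0.0
tool shift [-0.5  1.6 70.4]
```

Request:
move_arm:
  series: [0.3, 0, 1, 35, 0, 0, 0, 0.3, 0, 0, 25, 0, 0, 0, 0.3, 0, 0, 10, 0, 0, 0, 0.3, 0, 0, 0, 0, 0, 0, -0.7, 0, 0, 0, 0, 0, 0, -0.7, 0, 0, 0, 0, 0, 0, -0.7, 0, 0, 0, 0, 0, 0, -0.7, 0, 0, 0, 0, 0, 0]

```text
time: 18.55
eef_pos: [491.6, -295.5, 21.5]
eef_rot: [[0.112, -0.994, 0.002], [-0.994, -0.112, -0.001], [0.001, -0.002, -1.0]]
contact_force: [-0.4, 0.2, 7.3]
opening: 20.9
finger_force: 39.1
```

```bash
python3 go.py 514.3 198.9 150
```

```text
t 18.55 p [ 491.6 -295.5   21.5] yaw -83.59 zaxis [ 1.9e-03 -7.0e-04 -1.0e+00] open 20.9 F [-0.4  0.2  7.3] 39.1
tool shift [-488.7  -78.  -128.8]
```

Request:
move_arm:
  series: [-0.7, 0, 0, -60, 0, 0, 0, -0.7, 0, 0, -60, 0, 0, 0, -0.7, -58, -9, -9, 0, 0, 0, -0.7, -58, -9, 0, 0, 0, 0, -0.7, -58, -9, 0, 0, 0, 0, -0.7, -58, -9, 0, 0, 0, 0, -0.7, -58, -9, 0, 0, 0, 0, -0.7, -58, -9, 0, 0, 0, 0, -0.7, -58, -9, 0, 0, 0, 0, -0.7, -50, -9, 0, 0, 0, 0]

```text
time: 19.8
eef_pos: [511.3, 168.1, 149.8]
eef_rot: [[0.112, -0.994, 0.001], [-0.994, -0.112, 0.001], [-0.0, -0.001, -1.0]]
contact_force: [1.2, -0.9, 0.5]
opening: 20.4
finger_force: 39.3
```

Request:
move_arm:
  series: [-0.7, -33, -6, 0, 0, 0, 0, -0.7, 0, 0, 0, 0, 0, 0, -0.7, 0, 0, 30, 0, 0, 0, -0.7, 0, 0, 22, 0, 0, 0, -0.7, 0, 0, 0, 0, 0, 0, -0.7, 0, 0, 0, 0, 0, 0]

```text
time: 20.55
eef_pos: [514.3, 199.2, 98.3]
eef_rot: [[0.111, -0.994, 0.001], [-0.994, -0.111, 0.0], [-0.0, -0.001, -1.0]]
contact_force: [0.2, -0.2, 0.4]
opening: 20.5
finger_force: 39.3
```

```bash
python3 go.py 514.3 198.9 68
```

```text
t 20.55 p [514.3 199.2  98.3] yaw -83.63 zaxis [ 9.e-04  4.e-04 -1.e+00] open 20.5 F [ 0.2 -0.2  0.4] 39.3
tool shift [ 0.3  0.1 30.3]
```

Request:
move_arm:
  series: [-0.7, 0, 0, 12, 0, 0, 0, -0.7, 0, 0, 8, 0, 0, 0, -0.7, 0, 0, 0, 0, 0, 0, -0.7, 0, 0, 0, 0, 0, 0]

```text
time: 21.05
eef_pos: [514.0, 199.4, 77.3]
eef_rot: [[0.111, -0.994, 0.0], [-0.994, -0.111, -0.0], [0.0, 0.0, -1.0]]
contact_force: [-0.1, 0.0, 0.2]
opening: 20.5
finger_force: 39.3
```

```bash
python3 go.py 514.3 198.9 68
```

```text
t 21.05 p [514.  199.4  77.3] yaw -83.61 zaxis [ 0.e+00 -1.e-04 -1.e+00] open 20.5 F [-0.1  0.   0.2] 39.3
tool shift [ 0.5 -0.3  9.3]
```

Request:
move_arm:
  series: [-0.7, 0, 0, 5, 0, 0, 0, -0.7, 0, 0, 4, 0, 0, 0, -0.7, 0, 0, 0, 0, 0, 0, 0, 0, 0, 0, 0, 0, 0, 0, 0, 0, 0, 0, 0, 0, 0, 0, 0, -25, 0, 0, 0, 0, 0, 0, -50, 0, 0, 0, 0, 0, 0, -50, 0, 0, 0, 0, 55, 15, 0, 0, 0, 0, 0, 55, 15, 0, 0, 0, 0]

```text
time: 22.3
eef_pos: [496.2, 86.0, 194.2]
eef_rot: [[0.113, -0.994, 0.002], [-0.994, -0.113, 0.001], [-0.001, -0.002, -1.0]]
contact_force: [0.7, -0.4, 0.5]
opening: 42.7
finger_force: 0.0
```

Request:
move_arm:
  series: [0, 50, 40, 0, 0, 0, 0, 0, 50, 40, 0, 0, 0, 0, 0, 0, 0, 0, 0, 0, 0]

```text
time: 22.68
eef_pos: [427.1, -21.6, 193.7]
eef_rot: [[0.108, -0.994, 0.001], [-0.994, -0.108, 0.001], [-0.001, -0.001, -1.0]]
contact_force: [0.9, 0.8, -0.1]
opening: 42.7
finger_force: 0.0
```

```bash
python3 - <<'E'
from station import ctrl
import cv2,numpy as np,pickle
d={n:ctrl.snapshot(n) for n in("top","side")};pickle.dump(d,open("s1.pkl","wb"))
t=d["top"]["image"][140:230,160:280];s=d["side"]["image"][105:195,225:345]
cv2.imwrite("pics/after.png",np.hstack([cv2.resize(i,(400,300),interpolation=cv2.INTER_CUBIC) for i in(t,s)]))
E
python3 go.py
```

```text
t 22.77 p [429.7 -19.4 194. ] yaw -83.69 zaxis [ 1.7e-03  6.0e-04 -1.0e+00] open 43.0 F [0.6 0.2 0.4] 0.0
```

View pics/after.png

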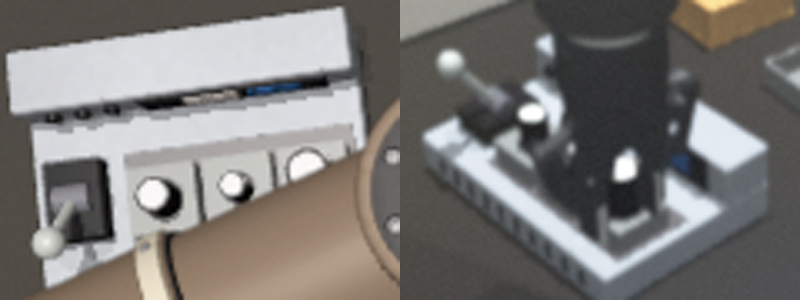

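The caps stand upright in the medium and slim sockets. The ball is at about (174,212.5) in the top view and (239.9,123.8) in the side view. I'll check seating heights and the ball position next.

```bash
python3 - <<'E'
import pickle;from h import *
d=pickle.load(open("s1.pkl","rb"));t=d["top"];s=d["side"]
for n,z,uv in(("med",98,(207,198)),("slim",91,(230,195))):
    p,st=blob(t["image"],uv,r=8,thr=225);print(n,p.round(2),st,(ray(t,p,z)-[0,1.8]).round(1))
p=blob(s["image"],(384,138),thr=225) if 0 else None
p,st=blob(s["image"],(264,139),r=8,thr=225);print("side med",p,st,(ray(s,p,98)+[0,1.4]).round(1))
for thr in(150,170):
  try:
    p,st=blob(s["image"],(239,124),r=7,thr=thr);print("ball side",p,st,(ray(s,p,123)+[0,1.4]).round(1))
  except Exception as e:print(e)
print("ball top eye",(ray(t,(174.0,212.4),123)-[0,1.8]).round(1))
x=np.array([.994,.111]);y=np.array([-.111,.994]);print("pred hinge from slim socket (lat 105):",np.array([514.3,198.9])+105*y)
E
```

```text
med [205.18 197.73] [  7.75   7.75 358.  ] [506.5 262.9]
slim [228.93 194.77] [  5.75    5.625 193.625] [513.8 199.5]
side med [264.21842695 138.39115265] [  6.75    4.25  181.375] [506.3 262.7]
ball side [239.57857219 122.66544746] [  7.25    6.25  292.625] [471.4 350.9]
ball side [239.55422096 122.49518187] [  6.75    5.375 230.25 ] [471.8 351.8]
ball top eye [465.8 338.1]
pred hinge from slim socket (lat 105): [502.645 303.27 ]
```

```bash
python3 - <<'E'
import pickle;from h import *
d=pickle.load(open("s0.pkl","rb"));t=d["top"];s=d["side"]
f=lambda c,o:np.array(c)/3.3333+o-.35
x=np.array([.994,.111]);y=np.array([-.111,.994])
FL=ray(t,f((45,290),[160,140]),40)-[0,1.8];FR=ray(t,f((383,243),[160,140]),40)-[0,1.8]
print(FL,FR,np.linalg.norm(FL-FR));O=(FL+FR)/2+100*x;print("O",O,"hinge",O-30*x+105*y)
rel=np.array([514.3,198.9])-O;print("slim socket in tester",rel@x,rel@y)
for n,o,uv,r in(("top",t,(174,212),12),("side",s,(240,124),10)):
    h=hole(o["image"],uv,378*13/1000 if n=="top" else 390*13/1270,r);print(n,h)
    if h:
        for z in(119,123,127,131,135):
            p=ray(o,h[0],z)+([0,-1.8] if n=="top" else [0,1.4]);q=p-O;print(z,p.round(1),"tester",(q@x).round(1),(q@y).round(1))
E
```

```text
[434.13015222 371.29739179] [466.2469913   80.23342212] 292.83054108985846
O [549.58857176 236.86540695] hinge [508.11357176 337.90540695]
slim socket in tester -39.29100050058959 -33.820583047924195
top (array([173.8125, 212.1875]), np.float32(4.85978))
119 [466.8 340.2] tester -70.8 111.9
123 [466.4 338.7] tester -71.4 110.4
127 [466.  337.1] tester -72.0 109.0
131 [465.5 335.6] tester -72.6 107.5
135 [465.1 334.1] tester -73.2 106.0
side None
```

Request:
move_arm:
  series: [0.5, -55, -12, 0, 0, 0, 0, 0.5, -55, -12, 0, 0, 0, 0, 0.5, -55, -12, 0, 0, 0, 0, 0.5, -55, -12, 0, 0, 0, 0, 0.5, -55, -12, 0, 0, 0, 0, 0.5, -50, -11, 0, 0, 0, 0, 0.5, -24, -5, 0, 0, 0, 0, 0.5, 0, 0, 0, 0, 0, -10, 0.5, 0, 0, 0, 0, 0, -10, 0.5, 0, 0, 0, 0, 0, -10]

```text
time: 24.02
eef_pos: [466.1, 336.9, 192.9]
eef_rot: [[0.598, -0.801, -0.0], [-0.801, -0.598, -0.001], [0.0, 0.001, -1.0]]
contact_force: [0.2, 0.0, -0.3]
opening: 64.2
finger_force: 0.0
```

Request:
move_arm:
  series: [0.5, 0, 0, 0, 0, 0, -10, 0.5, 0, 0, 0, 0, 0, -10, 0.5, 0, 0, 0, 0, 0, -10, 0.5, 0, 0, 0, 0, 0, -10, 0.5, 0, 0, 0, 0, 0, -10, 0.5, 0, 0, 0, 0, 0, -10, 0.5, 0, 0, 0, 0, 0, 0, 0.5, 0, 0, 0, 0, 0, 0]

```text
time: 25.02
eef_pos: [466.2, 336.5, 193.2]
eef_rot: [[0.994, 0.108, -0.0], [0.108, -0.994, -0.0], [-0.0, 0.0, -1.0]]
contact_force: [0.3, -1.0, -0.8]
opening: 63.8
finger_force: 0.0
```

```bash
python3 go.py 465.7 336 111; python3 - <<'E'
from station import ctrl
import cv2
o=ctrl.snapshot("side");cv2.imwrite("pics/s3.png",cv2.resize(o["image"][60:195,200:380],(800,600),interpolation=cv2.INTER_CUBIC))
E
```

```text
t 25.02 p [466.2 336.5 193.2] yaw 6.17 zaxis [-2.e-04 -2.e-04 -1.e+00] open 63.8 F [ 0.3 -1.  -0.8] 0.0
tool shift [-0.6  0.4 82.2]
```

View pics/s3.png

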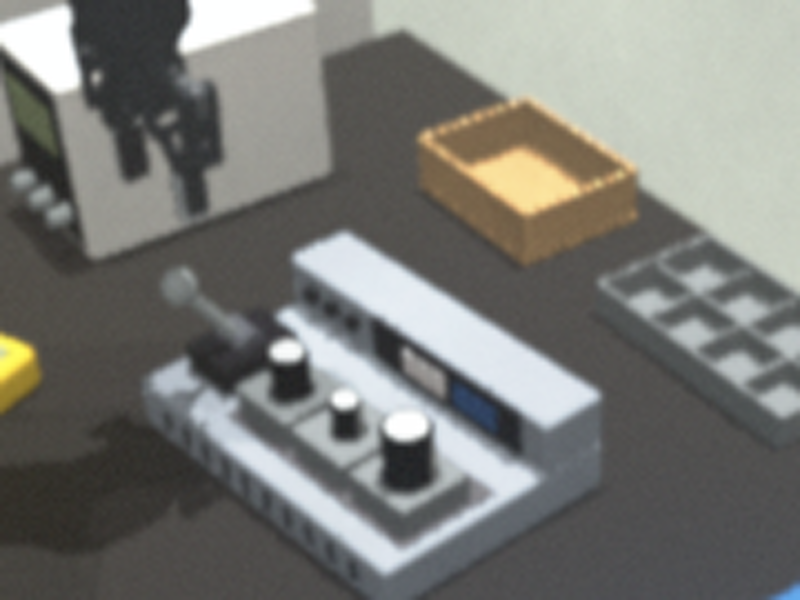

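All three caps sit upright in their bores, and the ball at (179,287) in the crop is below the fingers. I'll descend and pinch it.

Request:
move_arm:
  series: [0.5, 0, 0, 40, 0, 0, 0, 0.5, 0, 0, 30, 0, 0, 0, 0.5, 0, 0, 15, 0, 0, 0, 0.5, 0, 0, 0, 0, 0, 0, -0.6, 0, 0, 0, 0, 0, 0, -0.6, 0, 0, 0, 0, 0, 0, -0.6, 0, 0, 0, 0, 0, 0, -0.6, 0, 0, 0, 0, 0, 0]
  newtons: 25

```text
time: 26.08
eef_pos: [466.1, 335.8, 109.2]
eef_rot: [[0.994, 0.111, -0.0], [0.111, -0.994, -0.0], [-0.0, 0.0, -1.0]]
contact_force: [-3.4, -3.7, 5.9]
opening: 24.3
finger_force: 24.4
```

```bash
python3 go.py
```

```text
t 26.07 p [466.1 335.8 109.2] yaw 6.38 zaxis [-0.e+00 -3.e-04 -1.e+00] open 24.3 F [-3.4 -3.7  5.9] 24.4
```

Request:
move_arm:
  series: [-0.6, 6, 0, -4, 0, 0, 0, -0.6, 8, 0, -4, 0, 0, 0, -0.6, 8, 0, -3, 0, 0, 0, -0.6, 8, 0, -2, 0, 0, 0, -0.6, 8, 0, -1.5, 0, 0, 0, -0.6, 7, 0, -0.5, 0, 0, 0, -0.6, 0, 0, 0, 0, 0, 0, -0.6, 0, 0, 0, 0, 0, 0]

```text
time: 27.08
eef_pos: [511.5, 340.9, 123.0]
eef_rot: [[0.994, 0.111, -0.0], [0.111, -0.994, -0.001], [-0.0, 0.001, -1.0]]
contact_force: [-0.4, -4.7, -2.3]
opening: 24.2
finger_force: 24.7
```

```bash
python3 go.py
```

```text
t 27.07 p [511.5 340.9 123. ] yaw 6.36 zaxis [-0.e+00 -7.e-04 -1.e+00] open 24.2 F [-0.4 -4.7 -2.3] 24.7
```

Request:
move_arm:
  series: [0.5, 0, 0, 0, 0, 0, 0, 0.5, 0, 0, 0, 0, 0, 0, 0.5, 0, 0, 0, 0, 0, 0, 0.5, 0, 0, -30, 0, 0, 0, 0.5, 0, 0, -50, 0, 0, 0, 0.5, 0, -40, -30, 0, 0, 0, 0.5, 0, -50, 0, 0, 0, 0, 0.5, 0, -50, 0, 0, 0, 0, 0.5, 0, -50, 0, 0, 0, 0, 0.5, 0, 0, 0, 0, 0, 0]

```text
time: 28.32
eef_pos: [488.7, 533.5, 231.9]
eef_rot: [[0.993, 0.114, -0.0], [0.114, -0.993, -0.0], [-0.0, 0.0, -1.0]]
contact_force: [-0.2, -0.6, -0.8]
opening: 63.9
finger_force: 0.0
```

```bash
python3 - <<'E'
from station import ctrl
from h import *
import pickle
d={n:ctrl.snapshot(n) for n in("top","side")};pickle.dump(d,open("s2.pkl","wb"))
t=d["top"]["image"][140:230,160:280];s=d["side"]["image"][105:195,225:345]
cv2.imwrite("pics/end.png",np.hstack([cv2.resize(i,(400,300),interpolation=cv2.INTER_CUBIC) for i in(t,s)]))
x=np.array([.994,.111]);y=np.array([-.111,.994]);O=np.array([549.6,236.9])
# predicted pixel of upright ball and of hinge point, for comparison by eye
for h,z in(("up",142),("hinge",62)):
    w=np.array([*(O-30*x+105*y),z])
    for n in d:
        o=d[n];b=1.8 if n=="top" else -1.4
        c=np.linalg.inv(o["cam_to_world"])@np.append(w+[0,b,0],1);u=o["K"]@c[:3]/c[2];og=[160,140] if n=="top" else [225,105]
        print(h,n,((u[:2]-og+.35)*3.333).round(0))
E
python3 go.py
```

```text
up top [ 40. 186.]
up side [88. 36.]
hinge top [ 76. 200.]
hinge side [ 98. 106.]
t 28.43 p [489.4 530.7 232.7] yaw 6.45 zaxis [-3.e-04 -5.e-04 -1.e+00] open 63.8 F [-0.3 -1.4 -0.1] 0.0
```

View pics/end.png

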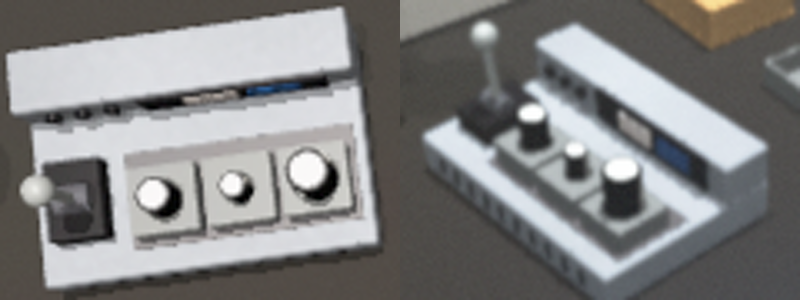

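The lever stands upright: the ball is at (37,189), against (40,186) predicted for upright. All three caps are seated and the gripper is clear, so I'll hand in.

```bash
python3 -c "
from station import ctrl
print(ctrl.hand_in())"
```

```text
the job is handed in; nothing more can be done
None
```

I handed the job in at about 28 s. In the last pictures all three capacitors stand in their own bores, the lever is upright to within about 0.05 rad, and the gripper is clear; no verdict came back.

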